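# Dosing dry run: point at the crucible in the balance

## Robot

A 6-joint arm with a two-finger parallel gripper is mounted at the origin on a cart in front of the work surface, level with it; the furniture and walls round the work are solid. World frame = base frame: x ahead of the robot, y to its left, z up, the work surface at z = 0. Lengths are in m, angles in rad, forces in N, time in s.
With the tool pointing down it reaches from about 0.275 to 0.825 m from the base axis. Payload 4.9 kg.
Tool frame: the origin (TCP) lies between the finger pads, 19 mm behind the fingertips; this is the grasp point; z points along the fingers, y is the line along which they close (so a half turn about z gives the same grasp; the last joint's range is limited). The gripper opens to 85 mm and grips with 20 to 120 N. Pads are 22 mm wide; open, the fingers measure 114 mm over their backs; the gripper's body (76 mm by 85 mm) begins 54 mm behind the grasp point. The pads swing forward as they close: fully open they stand 13 mm farther back than shut.
Start: joints at [-1.479, 0.326, -0.193, 1.052, 0, 1.437], TCP at [0.123, -0.536, 0.25] pointing down, gripper open.
Joint ranges: [-2.65, 2.65], [-0.97, 1.79], [-1.3, 1.35], [-1.93, 2.1], [-1.47, 1.37], [-3.14, 3.14]. Speed limits (rad/s): [2.57, 2.57, 3.14, 3.14, 3.14, 3.14].

## Interface

Orientations are given as a rotation vector (axis times angle).
In Python, from rig import robot, vision, job_done gives the robot as it stands (robot), with the cameras (vision) and the job as plain functions.
- The arm moves only by the shell command python3 jog.py 'ROWS' [OPENING] [FORCE]. ROWS is a JSON list of rows, 1 to 5 of them, each of 6 numbers: dx, dy, dz in m, then a rotation vector rx, ry, rz in rad; each row is the pose to reach, as a shift and turn from the pose commanded when the command began, along the tool's axes at that moment; what a row does not reach only later rows make up. A row lasts 1/10 s, in which the tool goes at most 0.05 m and 0.15 rad, less where a joint would pass 70% of its speed; a pose out of reach is approached as far as the arm can. OPENING is the finger opening in m, set as the command begins (- or left out keeps the last). The fingers move at their own pace and stop on an object; FORCE is the grip in N (left out, the last holds). Time passes only in rows, so rows that do not move let the fingers close. It prints the time, the measured TCP pose, the force, the opening and the grip force at its end.
- robot.get_state(): the state, without advancing time (a new reading comes with each control period).
- vision.get_image(name): name is "scene" or "top" or "wrist"; returns the picture (384x512x3 uint8, blue, green, red); there is no depth.
- vision.camera_params(name): a dict with "fovy" (degrees; the focal length in pixels is half the picture's height over the tangent of half this angle, whatever the lens; pixels are square), "cx", "cy" (the principal point, pixels), "view" (4x4, takes a point from world to camera coordinates). Camera axes: x right, y down, z forward; pixel columns grow to the right and rows downward; lengths in m; the calibration is good to about 2 mm. A picture is of the moment at which its call begins: read the wrist's pose just before it. camera_params takes no time and is no camera call; for the wrist camera it gives the pose at the moment of the call.
- job_done(): hands the job in; it is judged then, once.
The state is a dict: "t": time; "joints": joint angles; "joint_vel": joint speeds; "tau": joint torques, N m; "tool_pos": TCP position; "eef_rot": TCP orientation; "wrist_force": force on the tool from outside, world axes, zero at the start; "wrist_torque": the same for the moment, N m; "gripper_width": finger opening in m; "gripper_force": force on a finger pad.
Only numpy, scipy, OpenCV 4.12 (cv2) and the standard library are available. Lean on these libraries where they do the work, as an engineer would, in place of code of your own. Each camera call takes 0.05 s, during which the arm holds its last target. There are 200 camera calls.

## Task

Rehearse a dosing run on the laboratory balance, the shut fingertips standing in for the dosing needle: gently push the milky, translucent sliding cover on top of the draught shield all the way back by its tab, then point straight down at the middle of the open grey crucible on the pan, with the fingertips about 15 mm above its rim, and stay there for 3 seconds without touching it. Then draw the cover fully shut again with a fingertip against the tab, and move clear. Grip and lift nothing; the crucible stays where it stands on the pan, and the spare crucibles and forceps on the bench are left alone.

Things in the scene. Friction and masses are not known exactly. Their poses are not given: they have to be found in the camera images.
- balance: Beige top-pan balance, fixed, 300 mm (x) by 240 mm (y), housing 85 mm high. Origin under its middle, on the bench; x points to its back (away from the keys), y to its left, z up. On it a square draught shield of clear walls, outside x = -56 to 114 mm, y = -85 to 85 mm, wall tops at z = 165 mm, round the 110 mm pan. Push it with less than 30 N; gripping exceeds that.
- balance_shield (a joint): How far the translucent top cover is slid back along the balance's x, in m: 0 shut, 0.12 fully open (end stops at both). Slides lightly (friction 0.2 N, damping 2 N per m/s), stays where left. The cover is a 174 x 174 mm plate, upper face 169 mm above the bench, lower face 166 mm. Fully open, it leaves the chamber clear from balance x = -53 to 62 mm.
- cover_tab (a point): Middle of the top of the tab at the cover's front edge, which moves with it: a bar 40 mm wide (balance y), 10 mm thick (balance x), 9 mm high, top 178 mm above the bench, foot at 169 mm on the cover's upper face. The plate ends 3 mm behind the tab's front face: in front of the tab there is no plate, behind it lies the cover's flat top. Axes as the balance's.
- pan_center (a point): Centre of the pan's upper face, 98 mm above the bench. Axes as the balance's.
- crucible: The crucible on the pan: open, empty grey metal cup, 45 mm high, 48 mm across the rim, 29 mm across the foot, wall 2 mm, about 45 g, standing loose, seen only faintly through the cover until that is slid back. Origin in the middle of its underside, z up.
- crucible_mouth (a point): Centre of that crucible's mouth, level with its rim (143 mm above the bench, 22 mm below the tops of the shield walls). z up.
- spare_crucible_a: A second crucible like the first, standing on the bench to the left of the balance. Origin in the middle of its underside. Leave it alone.
- spare_crucible_b: A third such crucible, on the bench to the left of the balance. Leave it alone.
- forceps: Steel forceps 121 x 17 x 5 mm lying on the bench to the right of the balance. Origin in the middle of the underside. Leave them alone.

How it is judged:
On the way, in this order (a step that is already met when the one before it is completed fails the run):
1. the cover is slid back, at least 105 of its 120 mm (value of joint balance_shield above 0.105 m), for 0.2 s.
2. cover open, the tool points straight down (within 22 degrees) at the crucible for 2.5 s: TCP within 12 mm of its axis and 20 to 55 mm above its rim (fingertips some 1 to 36 mm above) (value of joint balance_shield above 0.1 m and horizontal distance between the grasp point and crucible_mouth below 0.012 m and z of the grasp point in the frame of crucible_mouth between 0.02 and 0.055 m and angle between the grasp point's own z axis and vertical above 2.75 rad), for 2.5 s.
3. the cover is drawn shut to within 5 mm (value of joint balance_shield below 0.005 m), for 0.2 s.
At the end, for the whole second after the job is handed in: The cover is shut to within 5 mm, the crucible stands upright on the pan within 6 mm of where it stood, and the spare crucibles and forceps lie within 12 mm of where they were (value of joint balance_shield below 0.005 m and distance of crucible from where it was at the start of the episode below 0.006 m and angle between crucible's own z axis and vertical below 0.1 rad and linear speed of crucible below 0.02 m/s and distance of each of spare_crucible_a, spare_crucible_b, forceps from where it was at the start of the episode below 0.012 m); the robot touches nothing.
It fails at once if the robot touches the crucible on the pan (contact force between any of the fingers, the arm and crucible above 0.3 N).
It fails at once if the crucible on the pan is shifted or lifted by more than 6 mm (distance of crucible from where it was at the start of the episode above 0.006 m).
It fails at once if the balance or its cover is pushed or gripped with more than 30 N (contact force between any of the fingers, the arm and balance above 30 N).
It fails at once if a spare crucible or the forceps are moved by more than 12 mm (distance of any of spare_crucible_a, spare_crucible_b, forceps from where it was at the start of the episode above 0.012 m).
It also fails if it takes over 58 s, if anything falls off the work surface, if the arm or the gripper's body presses on something with over 40 N, if the wrist force passes 120 N, or if a joint passes its speed limit or range.

## Working session

There is one attempt and no reset: what is moved stays moved. The work goes in short steps, Python scripts to look and compute and a shell command to move; the robot and the scene stay as the last step left them, time stands still between calls to the robot, and variables do not carry over. Pictures are saved under pics/ and viewed, at most 11 in all, crops included, and the job is handed in when it is done.

```bash
ls; mkdir -p pics
python3 - <<'E'
from rig import robot, vision, job_done
import cv2,numpy as np
s=robot.get_state();print(s)
a=vision.get_image("scene");b=vision.get_image("top")
cv2.imwrite("pics/scene0.png",a);cv2.imwrite("pics/top0.png",b)
for n in("scene","top","wrist"):print(n,vision.camera_params(n))
E
```

```text
jog.py
pics
rig.py
{'t': 0.0, 'joints': array([-1.47924211e+00,  3.26957617e-01, -1.93586951e-01,  1.05202220e+00,
        1.16852067e-05,  1.43661792e+00]), 'joint_vel': array([ 0.00083458,  0.00017918, -0.0014395 , -0.00012773,  0.00155449,
       -0.00019152]), 'tau': array([ 1.39172149e-03, -4.43397903e+01,  2.62439185e+01,  1.54874678e-02,
       -7.97413941e-05, -6.59103705e-08]), 'tool_pos': array([ 0.12307557, -0.53547769,  0.24919318]), 'eef_rot': array([-3.1198453e+00, -3.5362828e-01, -7.7571609e-05]), 'wrist_force': array([-0.12178382,  0.30612408, -0.5101632 ]), 'wrist_torque': array([ 0.0559329 ,  0.0193632 , -0.02147799]), 'gripper_force': 0.0, 'gripper_width': 0.08555069338309464}
scene {'fovy': 54.37076117348484, 'cx': 253.77686559764925, 'cy': 188.1377893179115, 'view': array([[-0.8781592 , -0.47836719, -0.00111994,  0.56505383],
       [-0.29173324,  0.53739971, -0.79126056,  0.23522163],
       [ 0.37911495, -0.69452601, -0.61147811,  0.87876294],
       [ 0.        ,  0.        ,  0.        ,  1.        ]])}
top {'fovy': 56.71093138281479, 'cx': 253.78589757205364, 'cy': 196.33370104485863, 'view': array([[ 2.68473228e-01, -9.63286909e-01,  6.75620488e-04,
        -6.75493061e-02],
       [-9.38082705e-01, -2.61607943e-01, -2.27072947e-01,
         6.11587967e-01],
       [ 2.18913145e-01,  6.03292193e-02, -9.73877518e-01,
         8.56439536e-01],
       [ 0.00000000e+00,  0.00000000e+00,  0.00000000e+00,
         1.00000000e+00]])}
wrist {'fovy': 63.8025486420159, 'cx': 254.271655192024, 'cy': 189.95243895750446, 'view': array([[ 0.22315316, -0.97478034, -0.00244088, -0.54739212],
       [-0.93717737, -0.21523231,  0.27454257, -0.03450833],
       [-0.26814405, -0.0589775 , -0.96157185,  0.37839848],
       [ 0.        ,  0.        ,  0.        ,  1.        ]])}
```

View pics/scene0.png

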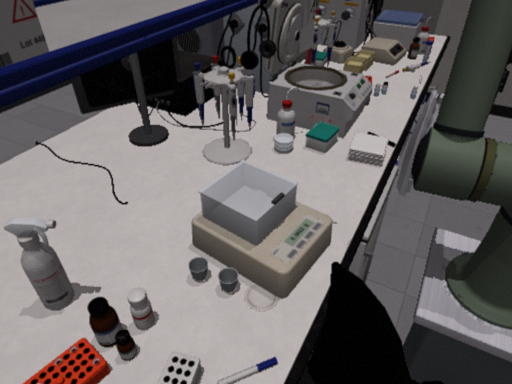

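View pics/top0.png

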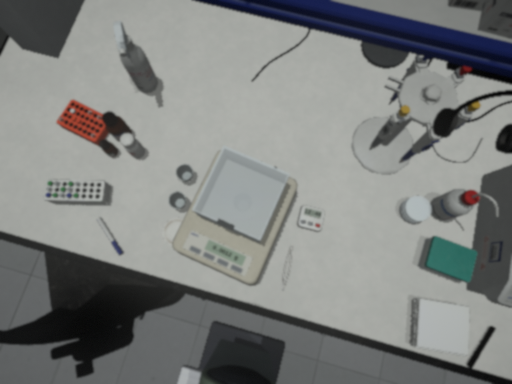

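The scene view shows the balance around (262,230) with its dark tab at about (279,199). In the top view the balance is around (237,215) and the tab at about (226,226). The spares are at (186,174) and (179,201), and the forceps at (288,268). I'll zoom in on both views.

Run:
```python
import cv2,numpy as np
a=cv2.imread("pics/scene0.png");b=cv2.imread("pics/top0.png")
A=cv2.resize(a[160:290,185:340],None,fx=2.5,fy=4,interpolation=2)
A=cv2.resize(a[160:295,185:340],(400,348),interpolation=2)
B=cv2.resize(b[140:290,165:305],(400,428),interpolation=2)
C=np.zeros((428,800,3),np.uint8);C[:348,:400]=A;C[:,400:]=B
cv2.imwrite("pics/crop0.png",C)
for im,n,(x0,y0,x1,y1) in((a,"s",(255,180,295,215)),(b,"t",(200,205,250,240))):
    g=cv2.cvtColor(im,6)[y0:y1,x0:x1]
    m=(g<70).astype(np.uint8)
    k,l,st,c=cv2.connectedComponentsWithStats(m)
    for i in range(1,k):
        if st[i,4]>8:
            cn=cv2.findContours((l==i).astype(np.uint8),0,1)[0][0]
            print(n,st[i],c[i]+[x0,y0],cv2.boxPoints(cv2.minAreaRect(cn))+[x0,y0])
```

```text
s [17 13 13 12 71] [277.90140845 198.46478873] [[271.50000191 201.49999809]
 [281.00000191 191.99999809]
 [284.50000191 195.49999809]
 [275.00000191 204.99999809]]
s [26 25 14 10 54] [288.14814815 210.5       ] [[280.99999809 213.        ]
 [292.34146118 203.92682838]
 [295.56097412 207.95121765]
 [284.21951294 217.02439117]]
```

View pics/crop0.png

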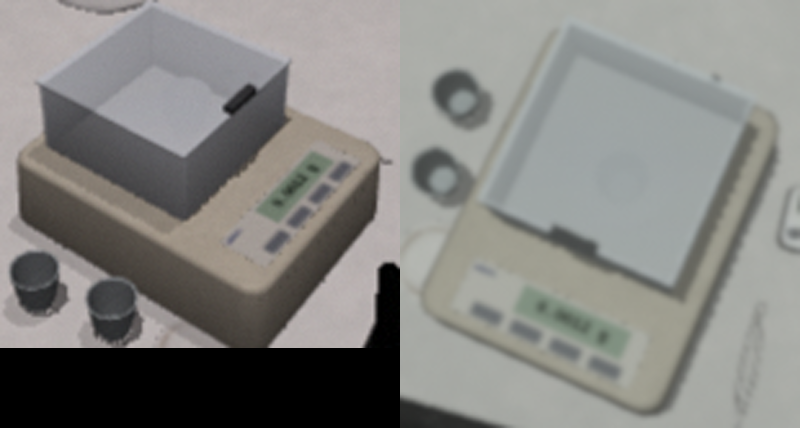

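The crop shows the dark tab at scene pixel (278,198) and top pixel (226,224.5), with the cover's four corners clear in both views. The crucible shows faintly at top pixel (242,200). I'll triangulate these points.

```bash
cat > h.py <<'E'
import numpy as np,cv2
from rig import robot, vision, job_done
from scipy.spatial.transform import Rotation as R
def ray(c,uv):
    f=192/np.tan(np.radians(c["fovy"]/2));V=c["view"]
    d=V[:3,:3].T@np.array([(uv[0]-c["cx"])/f,(uv[1]-c["cy"])/f,1]);return -V[:3,:3].T@V[:3,3],d/np.linalg.norm(d)
def plane(c,uv,z):
    o,d=ray(c,uv);return o+d*(z-o[2])/d[2]
def tri(*cu):
    A=0;b=0;L=[ray(*x) for x in cu]
    for o,d in L:
        P=np.eye(3)-np.outer(d,d);A=A+P;b=b+P@o
    p=np.linalg.solve(A,b);return p,[np.linalg.norm(np.cross(p-o,d)) for o,d in L]
def totool(p,s=None):
    s=s or robot.get_state();return R.from_rotvec(s["eef_rot"]).inv().apply(np.array(p)-s["tool_pos"])
E
python3 - <<'E'
from h import *
np.set_printoptions(precision=4,suppress=True)
S=vision.camera_params("scene");T=vision.camera_params("top")
s=lambda u,v:(185+u*155/400,160+v*135/348)
t=lambda u,v:(165+(u-400)*140/400,140+v*150/428)
pts=dict(FL=((185,155),(483,203)),BL=((40,83),(568,22)),BR=((152,8),(760,100)),FR=((288,65),(683,295)),tab=((240,98),(575,241)))
P={}
for k,(a,b) in pts.items():
    p,e=tri((S,s(*a)),(T,t(*b)));P[k]=p;print(k,p,np.array(e),plane(S,s(*a),.17),plane(T,t(*b),.17))
for a,b in(("FL","BL"),("FR","BR"),("FR","FL"),("BR","BL")):
    d=P[b]-P[a];print(a,b,np.linalg.norm(d),np.degrees(np.arctan2(d[1],d[0])))
print("cruc~",plane(T,t(620,172),.1), plane(T,t(620,172),.143))
for q in((460,100),(442,180)):print("spare",plane(T,t(*q),.02))
h=[plane(T,t(*q),.085) for q in((428,300),(648,410),(775,115))]
print(h)
E
```

```text
FL [0.5163 0.2172 0.165 ] [0.0012 0.0012] [0.515  0.2221 0.17  ] [0.5144 0.2157 0.17  ]
BL [0.6826 0.1952 0.1656] [0.0004 0.0004] [0.6796 0.1996 0.17  ] [0.6807 0.1942 0.17  ]
BR [0.6624 0.022  0.1545] [0.0004 0.0004] [0.6502 0.0419 0.17  ] [0.6579 0.0225 0.17  ]
FR [0.4923 0.0428 0.153 ] [0.0043 0.0043] [0.4887 0.0646 0.17  ] [0.4864 0.0416 0.17  ]
tab [0.5047 0.1354 0.1739] [0.0005 0.0005] [0.5072 0.131  0.17  ] [0.5047 0.1357 0.17  ]
FL BL 0.16778806969381305 -7.520249666070244
FR BR 0.1713569527475136 -6.953015774034275
FR FL 0.1764746828825822 82.16359388520011
BR BL 0.1747402294616937 83.32863613562056
cruc~ [0.5828 0.1231 0.1   ] [0.574  0.1192 0.143 ]
spare [0.6265 0.3008 0.02  ]
spare [0.5458 0.2926 0.02  ]
[array([0.4314, 0.2538, 0.085 ]), array([0.3932, 0.0445, 0.085 ]), array([0.6746, 0.0038, 0.085 ])]
```

The balance is yawed about -7.3° and the tab is near (0.505, 0.133). I'll shut the fingers, align the tool's yaw and travel over, taking the rotation in the first command.

```bash
python3 jog.py '[[0.03,-0.038,-0.006,0,0,0.08],[0.06,-0.076,-0.012,0,0,0.16],[0.09,-0.114,-0.018,0,0,0.24],[0.12,-0.152,-0.024,0,0,0.32],[0.15,-0.19,-0.03,0,0,0.353]]' 0; python3 -c "
from h import *
print(totool([.44,.142,.28]),robot.get_state()['joints'])"
```

```text
t: 0.6
tool_pos: [0.2271, -0.3153, 0.2799]
eef_rot: [-3.134, 0.204, -0.0]
wrist_force: [1.5, 0.6, 0.8]
gripper_width: 0.0121
gripper_force: 0.0
[ 1.51728346e-01 -4.81082446e-01  1.35696220e-04] [-1.13742192e+00  6.93239327e-04 -5.10804112e-01  1.05975426e+00
  3.12948119e-04  2.13437696e+00]
```

```bash
python3 jog.py '[[0.015,-0.047,0,0,0,0],[0.03,-0.094,0,0,0,0],[0.045,-0.141,0,0,0,0],[0.06,-0.188,0,0,0,0],[0.075,-0.235,0,0,0,0]]' 0;python3 jog.py '[[0.015,-0.047,0,0,0,0],[0.03,-0.094,0,0,0,0],[0.045,-0.141,0,0,0,0],[0.06,-0.188,0,0,0,0],[0.075,-0.235,0,0,0,0]]' 0;python3 jog.py '[[0,-0.01,0,0,0,0],[0,-0.01,0,0,0,0],[0,-0.01,0,0,0,0]]'
python3 - <<'E'
from h import *
c=vision.camera_params("wrist");im=vision.get_image("wrist");cv2.imwrite("pics/w1.png",im)
import pickle;pickle.dump(c,open("w1.pkl","wb"));print(totool([.44,.142,.28]),robot.get_state()['joints'])
E
```

```text
t: 1.1
tool_pos: [0.3312, -0.0918, 0.28]
eef_rot: [3.135, -0.201, 0.001]
wrist_force: [0.2, -0.3, -0.2]
gripper_width: 0.0001
gripper_force: 0.0
t: 1.6
tool_pos: [0.4202, 0.0513, 0.2797]
eef_rot: [-3.106, 0.117, 0.0]
wrist_force: [0.4, 0.1, -1.2]
gripper_width: -0.0001
gripper_force: 0.0
t: 1.9
tool_pos: [0.4194, 0.0531, 0.2802]
eef_rot: [-3.102, 0.115, 0.0]
wrist_force: [0.0, 0.4, -0.6]
gripper_width: -0.0001
gripper_force: 0.0
[ 0.01389236 -0.09014205  0.0036703 ] [-0.07490765  0.06430153 -0.44380833  1.06392019  0.03756753  3.14061169]
```

View pics/w1.png

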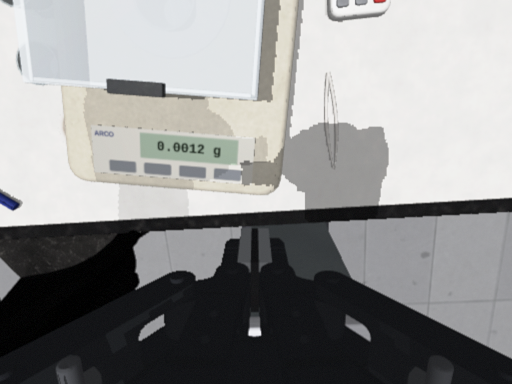

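Joint 6 reached its limit, so I'll take the half turn the other way. The picture shows the tab at (136,88), the front cover edge, and the forceps at (331,120).

```bash
R='[[0,0,0,0,0,-0.15],[0,0,0,0,0,-0.3],[0,0,0,0,0,-0.45],[0,0,0,0,0,-0.6],[0,0,0,0,0,-0.75]]'; python3 jog.py '[[0,0,0,0,0,-0.15],[0,0,0,0,0,-0.3],[0,0,0,0,0,-0.45],[0,0,0,0,0,-0.6],[0,0,0,0,0,-0.75]]' >/dev/null; python3 jog.py '[[0,0,0,0,0,-0.15],[0,0,0,0,0,-0.3],[0,0,0,0,0,-0.45],[0,0,0,0,0,-0.6],[0,0,0,0,0,-0.75]]' >/dev/null; python3 jog.py '[[0,0,0,0,0,-0.15],[0,0,0,0,0,-0.3],[0,0,0,0,0,-0.45],[0,0,0,0,0,-0.6],[0,0,0,0,0,-0.75]]' >/dev/null;  python3 jog.py '[[0,0,0,0,0,-0.15],[0,0,0,0,0,-0.3],[0,0,0,0,0,-0.45],[0,0,0,0,0,-0.6],[0,0,0,0,0,-0.75]]'; python3 -c "
from h import *
s=robot.get_state();r=R.from_rotvec(s['eef_rot']).as_matrix();print(r[:,0],np.degrees(np.arctan2(r[1,0],r[0,0])),totool([.42,.145,.28]),s['joints'])"
```

```text
t: 3.95
tool_pos: [0.4196, 0.0531, 0.2805]
eef_rot: [-0.328, -3.122, -0.059]
wrist_force: [-0.2, -0.5, -1.3]
gripper_width: -0.0001
gripper_force: 0.0
[-0.97818153  0.20767338  0.00571567] 168.01376001215453 [0.01870696 0.08988744 0.00392798] [-0.07483117  0.064018   -0.44366306  1.06378947  0.0376612   0.1344619 ]
```

```bash
cat >> h.py <<'E'
def err(p,yaw):
    s=robot.get_state();a=np.radians(yaw);x=np.array([-np.cos(a),-np.sin(a),0]);z=np.array([0,0,-1.])
    M=np.c_[x,np.cross(z,x),z];r=R.from_rotvec(s["eef_rot"])
    np.set_printoptions(precision=4,suppress=True)
    print("shift",totool(p,s),"turn",(r.inv()*R.from_matrix(M)).as_rotvec(),"F",s["wrist_force"],"pos",s["tool_pos"],"t",s["t"])
E
python3 -c "
from h import *
err([.42,.145,.28],-7.3)"
```

```text
shift [0.0187 0.0899 0.0039] turn [ 0.0374 -0.0042 -0.0819] F [-0.1661 -0.4566 -1.3205] pos [0.4196 0.0531 0.2805] t 3.95
```

```bash
python3 jog.py '[[0.009,0.045,0.002,0.037,-0.004,-0.082],[0.0187,0.09,0.004,0.037,-0.004,-0.082],[0.0187,0.09,0.004,0.037,-0.004,-0.082],[0.0187,0.09,0.004,0.037,-0.004,-0.082]]'
python3 - <<'E'
from h import *
err([.42,.145,.28],-7.3)
c=vision.camera_params("wrist");im=vision.get_image("wrist");cv2.imwrite("pics/w2.png",im)
import pickle;pickle.dump(c,open("w2.pkl","wb"))
E
```

```text
t: 4.35
tool_pos: [0.4204, 0.146, 0.2798]
eef_rot: [-0.205, -3.134, -0.0]
wrist_force: [0.2, 0.0, 0.1]
gripper_width: -0.0
gripper_force: 0.0
shift [ 0.0003 -0.001  -0.0002] turn [ 0.     -0.0006 -0.003 ] F [0.2397 0.0302 0.092 ] pos [0.4204 0.146  0.2798] t 4.35
```

View pics/w2.png

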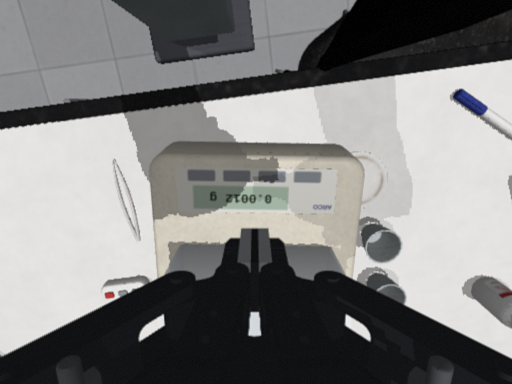

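In this orientation the gripper hides the tab, since the wrist camera looks towards the keys. The view from w1 has it, so I'll combine w1 with the two fixed views.

Run:
```python
from h import *
import pickle
np.set_printoptions(precision=4,suppress=True)
w=pickle.load(open("w1.pkl","rb"));S=vision.camera_params("scene");T=vision.camera_params("top")
g=cv2.cvtColor(cv2.imread("pics/w1.png"),6)[70:105,95:180]
cn=max(cv2.findContours((g<60).astype(np.uint8),0,1)[0],key=cv2.contourArea)
r=cv2.minAreaRect(cn);print(r);bp=cv2.boxPoints(r)+[95,70];print(bp)
c=np.array(r[0])+[95,70]
g=cv2.cvtColor(cv2.imread("pics/top0.png"),6)[212:240,212:242]
m=(g<95).astype(np.uint8);cs=cv2.findContours(m,0,1)[0]
for k in cs:print("top",cv2.contourArea(k),np.array(cv2.minAreaRect(k)[0])+[212,212])
print(tri((w,c),(S,(277.9,198.5)),(T,(226.2,224.5))))
print(tri((w,c),(S,(277.9,198.5))),tri((w,c),(T,(226.2,224.5))))
for q in bp:print(plane(w,q,.176))
# cover front edge line in w1: corners
a=plane(w,(31,81),.169);b=plane(w,(258,97),.169);d=a-b;print(a,b,np.linalg.norm(d),np.degrees(np.arctan2(d[1],d[0]))-90)
```

```text
((68.0, 20.0), (12.0, 2.0), 90.0)
[[162.  84.]
 [164.  84.]
 [164.  96.]
 [162.  96.]]
top 68.5 [227.7 226.1]
(array([0.5055, 0.1289, 0.1648]), [np.float64(0.008094517415821123), np.float64(0.0033888357316289824), np.float64(0.0074588892534212655)])
(array([0.5066, 0.1231, 0.1619]), [np.float64(0.003970220564208617), np.float64(0.003970220564208642)]) (array([0.5098, 0.1426, 0.1009]), [np.float64(0.0036068576046223936), np.float64(0.003606857604622658)])
[0.5061 0.1174 0.176 ]
[0.506  0.1159 0.176 ]
[0.498  0.1172 0.176 ]
[0.4981 0.1186 0.176 ]
[0.5161 0.2164 0.169 ] [0.4924 0.0507 0.169 ] 0.16739083381919842 -8.167821481198388
```

Run:
```python
from h import *
import pickle
np.set_printoptions(precision=4,suppress=True)
w=pickle.load(open("w1.pkl","rb"));S=vision.camera_params("scene");T=vision.camera_params("top")
g=cv2.cvtColor(cv2.imread("pics/w1.png"),6);print(g[70:105:2,136],g[88,100:172:3])
cn=max(cv2.findContours((g[75:102,95:180]<90).astype(np.uint8),0,1)[0],key=cv2.contourArea)
r=cv2.minAreaRect(cn);bp=cv2.boxPoints(r)+[95,75];print(bp,bp.mean(0));c=bp.mean(0)
for q in bp:print(plane(w,q,.178))
for t in((226.2,224.5),(227.7,226.1)):
  print(tri((w,c),(S,(277.9,198.5)),(T,t)),tri((S,(277.9,198.5)),(T,t)))
print(tri((w,c),(S,(277.9,198.5))))
```

```text
[228 228 228 228 228 186  79  81  81  82  82  81  79 180 193 193 196 196] [200 191 164  77  78  79  80  80  80  81  80  81  82  80  83  82  81  81
  81  82  83  33 243 238]
[[106.0824  91.9294]
 [107.0706  79.0824]
 [165.9529  83.6118]
 [164.9647  96.4588]] [136.0176  87.7706]
[0.5037 0.1574 0.178 ]
[0.5121 0.155  0.178 ]
[0.506  0.1139 0.178 ]
[0.4975 0.1159 0.178 ]
(array([0.5048, 0.1364, 0.1736]), [np.float64(0.0009228704945281293), np.float64(0.000323707832544425), np.float64(0.0011531149376218539)]) (array([0.5048, 0.1357, 0.1726]), [np.float64(0.0005299728197967414), np.float64(0.0005299728197967664)])
(array([0.5041, 0.1346, 0.1729]), [np.float64(0.0028993305456238797), np.float64(0.0016636186629304355), np.float64(0.00420802179206736)]) (array([0.5043, 0.1322, 0.1698]), [np.float64(0.00237746829845653), np.float64(0.00237746829845638)])
(array([0.5049, 0.1371, 0.1739]), [np.float64(0.00021028710045761754), np.float64(0.00021028710045747735)])
```

All three views agree on the tab: its middle is at (0.505, 0.1365, 0.1735) and the yaw is about -7.9°. I'll descend in front of it.

```bash
python3 -c "
from h import *
err([.4703,.1413,.1915],-7.9)"
```

```text
shift [-0.0499  0.0026  0.0883] turn [-0.     -0.0007  0.0059] F [ 0.0761 -0.4519  0.1505] pos [0.4206 0.1453 0.2798] t 4.4
```

```bash
python3 jog.py '[[-0.025,0.001,0.03,0,0,0.006],[-0.05,0.003,0.06,0,0,0.006],[-0.05,0.003,0.08,0,0,0.006],[-0.05,0.003,0.088,0,0,0.006],[-0.05,0.003,0.088,0,0,0.006]]'; python3 jog.py '[[-0.01,0,0,0,0,0],[-0.01,0,0,0,0,0]]'
python3 - <<'E'
from h import *
err([.505+.104*.9905-.0,.1365-.104*.1374,.1915],-7.9)
cv2.imwrite("pics/a.png",cv2.resize(vision.get_image("scene")[140:280,200:360],(640,560),interpolation=2))
E
```

```text
t: 4.9
tool_pos: [0.4698, 0.141, 0.1909]
eef_rot: [-0.219, -3.131, 0.0]
wrist_force: [-0.7, -0.2, 0.5]
gripper_width: 0.0001
gripper_force: 0.0
t: 5.1
tool_pos: [0.483, 0.1407, 0.1934]
eef_rot: [0.217, 3.131, 0.002]
wrist_force: [-0.4, -0.0, -0.5]
gripper_width: -0.0001
gripper_force: 0.0
shift [-0.1263 -0.001   0.0023] turn [ 0.0015  0.0034 -0.0007] F [-0.4416 -0.0171 -0.4965] pos [0.483  0.1407 0.1934] t 5.1
```

View pics/a.png

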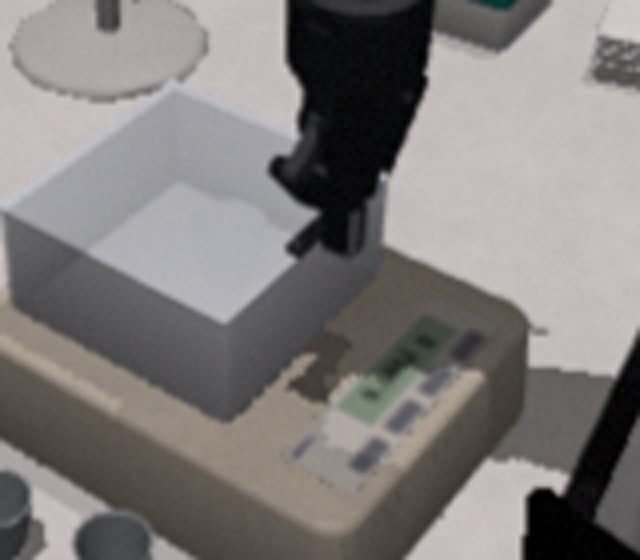

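The fingers stand in front of the tab at (300,243) in the crop, at the right height. I'll push gently.

```bash
python3 jog.py '[[-0.006,0,0,0,0,0],[-0.014,0,0,0,0,0],[-0.022,0,0,0,0,0],[-0.03,0,0,0,0,0],[-0.038,0,0,0,0,0]]'; python3 jog.py '[[-0.008,0,0,0,0,0],[-0.016,0,0,0,0,0],[-0.024,0,0,0,0,0],[-0.032,0,0,0,0,0],[-0.04,0,0,0,0,0]]';python3 jog.py '[[-0.008,0,0,0,0,0],[-0.016,0,0,0,0,0],[-0.024,0,0,0,0,0],[-0.032,0,0,0,0,0],[-0.036,0,0,0,0,0]]'; python3 jog.py '[[0,0,0,0,0,0]]'
python3 - <<'E'
from h import *
err([.505+.104*.9905-.0,.1365-.104*.1374,.1915],-7.9)
cv2.imwrite("pics/b.png",cv2.resize(vision.get_image("scene")[140:280,200:360],(640,560),interpolation=2))
E
```

```text
t: 5.65
tool_pos: [0.5191, 0.1357, 0.1917]
eef_rot: [-0.216, -3.134, -0.001]
wrist_force: [-0.0, 0.1, 1.0]
gripper_width: 0.0001
gripper_force: 0.2
t: 6.15
tool_pos: [0.5586, 0.1301, 0.1917]
eef_rot: [-0.216, -3.134, -0.001]
wrist_force: [-1.7, -0.1, 0.3]
gripper_width: -0.0004
gripper_force: 0.2
t: 6.65
tool_pos: [0.5946, 0.1252, 0.1917]
eef_rot: [-0.216, -3.134, -0.001]
wrist_force: [-0.9, 0.0, -0.4]
gripper_width: -0.0001
gripper_force: 0.1
t: 6.75
tool_pos: [0.5943, 0.1252, 0.1916]
eef_rot: [-0.216, -3.134, -0.001]
wrist_force: [0.6, -0.5, -0.7]
gripper_width: 0.0
gripper_force: 0.0
shift [-0.014  -0.0011  0.0001] turn [ 0.0008 -0.0002  0.    ] F [ 0.612  -0.5299 -0.7334] pos [0.5943 0.1252 0.1916] t 6.75
```

View pics/b.png

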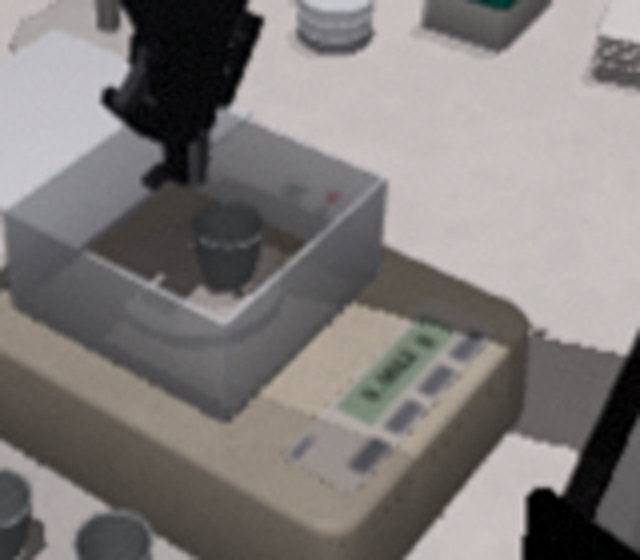

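The cover is sliding back and the crucible is now visible at crop (228,245). I'll creep to the stop while watching the force.

```bash
python3 jog.py '[[-0.004,0,0,0,0,0],[-0.008,0,0,0,0,0],[-0.01,0,0,0,0,0]]'|grep -E 'pos|wrist'; python3 jog.py '[[-0.002,0,0,0,0,0],[-0.002,0,0,0,0,0]]'|grep -E 'pos|wrist'; python3 -c "
from h import *
err([.505+.104*.9905-.0,.1365-.104*.1374,.1915],-7.9)"
```

```text
tool_pos: [0.6039, 0.1239, 0.1918]
wrist_force: [0.3, 0.1, -0.8]
tool_pos: [0.6059, 0.1236, 0.1917]
wrist_force: [0.8, -0.1, -0.5]
shift [-0.0023 -0.0011  0.0002] turn [ 0.0007 -0.0002  0.0001] F [ 0.7576 -0.0684 -0.519 ] pos [0.6059 0.1236 0.1917] t 7.3
```

```bash
python3 jog.py '[[-0.0015,0,0,0,0,0],[-0.0015,0,0,0,0,0]]'|grep -E 'pos|wrist'; python3 jog.py '[[-0.001,0,0,0,0,0],[-0.001,0,0,0,0,0]]'|grep -E 'pos|wrist'
```

```text
tool_pos: [0.6072, 0.1235, 0.1917]
wrist_force: [0.1, 0.3, 0.3]
tool_pos: [0.6077, 0.1234, 0.1916]
wrist_force: [-1.2, 0.2, 0.0]
```

```bash
python3 jog.py '[[0.03,0,0,0,0,0],[0.07,0,-0.02,0,0,0],[0.11,0,-0.06,0,0,0],[0.155,0,-0.1,0,0,0],[0.2,0,-0.12,0,0,0]]'|grep -E 'pos|wrist';python3 jog.py '[[0.04,0,0,0,0,0],[0.06,0,0,0,0,0],[0.06,0,0,0,0,0]]'|grep -E 'pos|wrist'
python3 - <<'E'
from h import *
a=vision.get_image("scene");b=vision.get_image("top");cv2.imwrite("pics/s3.png",a);cv2.imwrite("pics/t3.png",b)
C=np.zeros((480,800,3),np.uint8)
C[:400,:400]=cv2.resize(a[180:250,220:290],(400,400),interpolation=2);C[:,400:]=cv2.resize(b[150:270,190:290],(400,480),interpolation=2)
cv2.imwrite("pics/c3.png",C)
E
```

```text
tool_pos: [0.4232, 0.149, 0.3065]
wrist_force: [-0.8, 0.2, 1.1]
tool_pos: [0.3617, 0.1573, 0.3052]
wrist_force: [0.7, 0.8, -0.2]
```

View pics/c3.png

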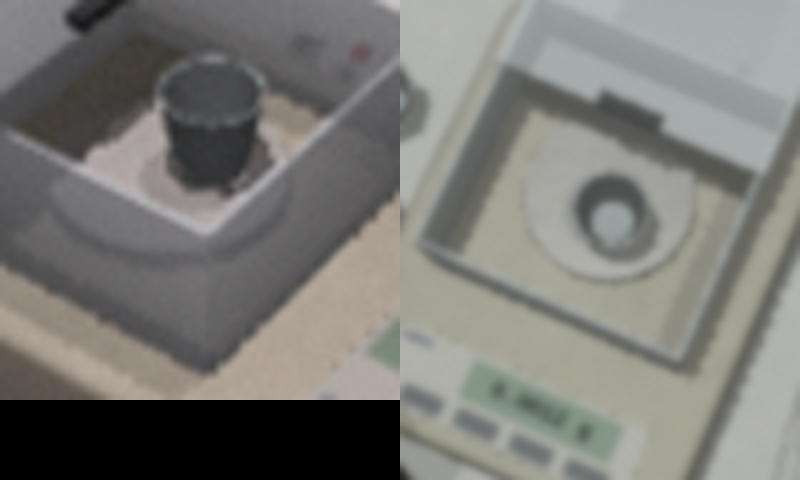

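The crop shows the cover open with its tab at the back. The crucible rim's centre is at scene crop (212,88) and top crop (612,212).

Run:
```python
from h import *
np.set_printoptions(precision=4,suppress=True)
S=vision.camera_params("scene");T=vision.camera_params("top")
s=lambda u,v:(220+u*.175,180+v*.175)
t=lambda u,v:(190+(u-400)*.25,150+v*.25)
print("mouth",tri((S,s(212,88)),(T,t(612,212))),plane(S,s(212,88),.143),plane(T,t(612,212),.143))
print("rim width scene",plane(S,s(157,88),.143)-plane(S,s(266,88),.143))
print("floor",plane(T,t(613,222),.1))
p=tri((S,s(95,10)),(T,t(631,111)));print("tab",p)
print("tab travel",(p[0]-[.505,.1365,0])[:2]@[.9905,-.1374])
m=.5*(plane(S,s(212,88),.143)+plane(T,t(612,212),.143));print(m)
err([m[0],m[1],.305],-7.9)
```

```text
mouth (array([0.5696, 0.1155, 0.1425]), [np.float64(0.0012411845598328233), np.float64(0.001241184559832816)]) [0.5706 0.1161 0.143 ] [0.5683 0.1151 0.143 ]
rim width scene [0.0416 0.0226 0.    ]
floor [0.5708 0.1164 0.1   ]
tab (array([0.6259, 0.1193, 0.1672]), [np.float64(0.0009537532995501432), np.float64(0.0009537532995500738)])
tab travel 0.12210733287921896
[0.5695 0.1156 0.143 ]
shift [-0.2086 -0.0132  0.0003] turn [0.0012 0.0015 0.0006] F [ 0.2843 -0.0878  0.074 ] pos [0.3646 0.1572 0.305 ] t 8.6
```

```bash
python3 jog.py '[[-0.045,-0.003,0,0,0,0],[-0.09,-0.006,0,0,0,0],[-0.135,-0.009,0,0,0,0],[-0.18,-0.012,0,0,0,0],[-0.209,-0.0132,0,0,0,0]]'|grep pos; python3 jog.py '[[0,0,0,0,0,0],[0,0,0.03,0,0,0],[0,0,0.06,0,0,0],[0,0,0.08,0,0,0],[0,0,0.08,0,0,0]]'|grep pos; python3 -c "
from h import *
err([.570,.116,.178],-7.9)"
```

```text
tool_pos: [0.5734, 0.1136, 0.3029]
tool_pos: [0.5671, 0.115, 0.2208]
shift [-0.003   0.0014  0.0427] turn [-0.0007 -0.007  -0.0002] F [-0.9222  0.2033  0.0431] pos [0.5671 0.115  0.2208] t 9.6
```

```bash
python3 jog.py '[[0,0,0,0,0,0],[0,0,0.015,0,0,0],[0,0,0.028,0,0,0],[0,0,0.038,0,0,0],[0,0,0.043,0,0,0]]'|grep pos; python3 jog.py '[[0,0,0,0,0,0],[0,0,0,0,0,0]]'|grep pos
python3 - <<'E'
from h import *
err([.570,.116,.178],-7.9)
cv2.imwrite("pics/d.png",cv2.resize(vision.get_image("scene")[150:270,200:340],(700,600),interpolation=2))
E
```

```text
tool_pos: [0.5688, 0.1154, 0.1807]
tool_pos: [0.5693, 0.1154, 0.1817]
shift [-0.0006  0.0007  0.0037] turn [ 0.0007 -0.0002  0.0002] F [-0.1745  0.3126  0.1559] pos [0.5693 0.1154 0.1817] t 10.3
```

View pics/d.png

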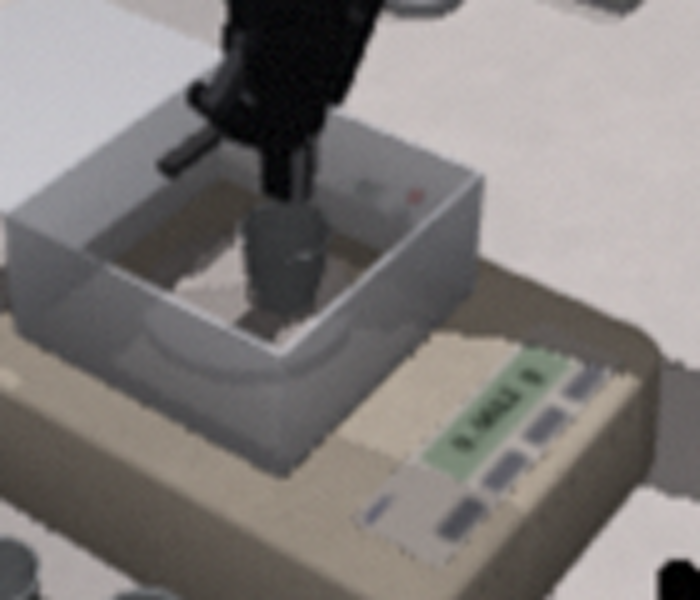

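The fingertips stand centred above the mouth at crop (288,195). I'll go 4 mm lower and stay just over 3 s.

```bash
python3 jog.py '[[0,0,0.002,0,0,0],[0,0,0.0035,0,0,0],[0,0,0.0035,0,0,0],[0,0,0.0035,0,0,0],[0,0,0.0035,0,0,0]]'|grep pos; for i in 1 2 3 4 5 6 7; do python3 jog.py '[[0,0,0,0,0,0],[0,0,0,0,0,0],[0,0,0,0,0,0],[0,0,0,0,0,0],[0,0,0,0,0,0]]' >/dev/null; done
python3 - <<'E'
from h import *
err([.570,.116,.178],-7.9)
k=.124+.05  # clear spot behind tab
err([.505+.155*.9905,.1365-.155*.1374,.192],-7.9)
E
```

```text
tool_pos: [0.5691, 0.1154, 0.1779]
shift [-0.0008  0.0007 -0.0001] turn [ 0.0006 -0.0005  0.0002] F [ 0.6555 -0.1121 -0.0613] pos [0.5691 0.1154 0.1779] t 14.35
shift [-0.0886  0.0121 -0.0142] turn [ 0.0006 -0.0005  0.0002] F [ 0.6555 -0.1121 -0.0613] pos [0.5691 0.1154 0.1779] t 14.35
```

```bash
python3 jog.py '[[0,0,-0.025,0,0,0],[0,0,-0.055,0,0,0],[-0.03,0.006,-0.06,0,0,0],[-0.065,0.012,-0.06,0,0,0],[-0.089,0.012,-0.06,0,0,0]]'|grep pos; python3 jog.py '[[0,0,0,0,0,0],[0,0,0.02,0,0,0],[0,0,0.035,0,0,0],[0,0,0.04,0,0,0],[0,0,0.04,0,0,0]]'|grep -E 'pos|wrist';python3 - <<'E'
from h import *
err([.505+.155*.9905,.1365-.155*.1374,.192],-7.9)
E
```

```text
tool_pos: [0.6609, 0.1154, 0.2385]
tool_pos: [0.6577, 0.1151, 0.1971]
wrist_force: [0.4, -0.7, -1.1]
shift [-0.0008  0.0002  0.0051] turn [ 0.0002 -0.0027  0.0003] F [ 0.3766 -0.7478 -1.0786] pos [0.6577 0.1151 0.1971] t 15.35
```

```bash
python3 jog.py '[[0,0,0.002,0,0,0],[0,0,0.004,0,0,0],[0,0,0.005,0,0,0],[0,0,0.005,0,0,0],[0,0,0.005,0,0,0]]'|grep -E 'pos|wrist'; python3 jog.py '[[0.006,0,0,0,0,0],[0.012,0,0,0,0,0],[0.018,0,0,0,0,0],[0.025,0,0,0,0,0],[0.033,0,0,0,0,0]]'|grep -E 'pos|wrist';python3 - <<'E'
from h import *
err([.505+.016*.9905,.1365-.016*.1374,.192],-7.9)
cv2.imwrite("pics/e.png",cv2.resize(vision.get_image("scene")[130:250,180:320],(700,600),interpolation=2))
E
```

```text
tool_pos: [0.659, 0.115, 0.1931]
wrist_force: [-0.2, 0.7, 0.2]
tool_pos: [0.6256, 0.1197, 0.1929]
wrist_force: [0.7, 0.2, -1.1]
shift [0.1058 0.0001 0.0009] turn [ 0.0007 -0.0003  0.0002] F [ 0.7274  0.2457 -1.0672] pos [0.6256 0.1197 0.1929] t 16.35
```

View pics/e.png

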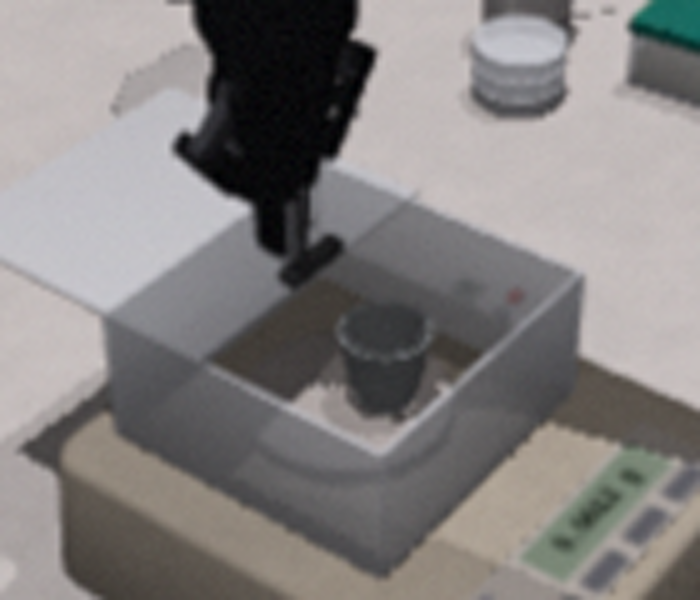

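The tip is against the back of the tab at crop (310,262) and the cover is following. I'll draw it on.

```bash
python3 jog.py '[[0.008,0,0,0,0,0],[0.016,0,0,0,0,0],[0.024,0,0,0,0,0],[0.032,0,0,0,0,0],[0.04,0,0,0,0,0]]'|grep -E 'pos|wrist'; python3 jog.py '[[0.008,0,0,0,0,0],[0.016,0,0,0,0,0],[0.024,0,0,0,0,0],[0.032,0,0,0,0,0],[0.04,0,0,0,0,0]]'|grep -E 'pos|wrist'; python3 jog.py '[[0.006,0,0,0,0,0],[0.012,0,0,0,0,0],[0.017,0,0,0,0,0],[0.019,0,0,0,0,0],[0.019,0,0,0,0,0]]'|grep -E 'pos|wrist';python3 - <<'E'
from h import *
err([.505+.016*.9905,.1365-.016*.1374,.192],-7.9)
E
```

```text
tool_pos: [0.5859, 0.1252, 0.1929]
wrist_force: [-0.2, -0.2, 0.3]
tool_pos: [0.5463, 0.1306, 0.1929]
wrist_force: [0.9, 0.3, 0.5]
tool_pos: [0.5279, 0.1332, 0.1929]
wrist_force: [-0.5, -0.1, 0.5]
shift [0.0071 0.0001 0.0009] turn [ 0.0005 -0.0007  0.0003] F [-0.5248 -0.0522  0.491 ] pos [0.5279 0.1332 0.1929] t 17.9
```

```bash
python3 jog.py '[[0.002,0,0,0,0,0],[0.004,0,0,0,0,0],[0.004,0,0,0,0,0]]'|grep -E 'pos|wrist'; python3 jog.py '[[0.0015,0,0,0,0,0],[0.0015,0,0,0,0,0]]'|grep -E 'pos|wrist'; python3 jog.py '[[0.001,0,0,0,0,0],[0.001,0,0,0,0,0]]'|grep -E 'pos|wrist'; python3 jog.py '[[0.001,0,0,0,0,0],[0.001,0,0,0,0,0]]'|grep -E 'pos|wrist'; python3 -c "
from h import *
s=robot.get_state();print(s['tool_pos'],s['wrist_force'])"
```

```text
tool_pos: [0.524, 0.1337, 0.1928]
wrist_force: [-0.1, -0.4, 0.4]
tool_pos: [0.5225, 0.1339, 0.1929]
wrist_force: [0.2, -0.6, 0.2]
tool_pos: [0.5216, 0.1341, 0.1929]
wrist_force: [0.2, 0.6, 1.0]
tool_pos: [0.5206, 0.1342, 0.1929]
wrist_force: [-0.4, 0.5, -0.6]
[0.52059876 0.1342162  0.19287595] [-0.35021516  0.4940647  -0.58227956]
```

```bash
for i in 1; do python3 jog.py '[[0.001,0,0,0,0,0],[0.001,0,0,0,0,0]]'|grep -E 'pos|wrist'; python3 jog.py '[[0.0007,0,0,0,0,0],[0.0007,0,0,0,0,0]]'|grep -E 'pos|wrist';  python3 jog.py '[[0.0007,0,0,0,0,0],[0.0007,0,0,0,0,0]]'|grep -E 'pos|wrist'; done
```

```text
tool_pos: [0.5203, 0.1343, 0.193]
wrist_force: [1.9, -0.7, -1.2]
tool_pos: [0.5201, 0.1343, 0.1931]
wrist_force: [5.7, -0.6, -2.6]
tool_pos: [0.52, 0.1343, 0.1932]
wrist_force: [6.6, -2.4, -4.6]
```

The force has climbed to 6.6 N and the tool no longer advances, so the stop is reached. I'll ease off away from the tab, then rise and move clear.

```bash
python3 jog.py '[[-0.004,0,0,0,0,0],[-0.01,0,0,0,0,0],[-0.01,0,-0.03,0,0,0],[-0.01,0,-0.07,0,0,0],[-0.01,0,-0.11,0,0,0]]'|grep -E 'pos|wrist'; python3 jog.py '[[0.045,0,0,0,0,0],[0.09,0,0,0,0,0],[0.135,0,0,0,0,0],[0.16,0,0,0,0,0],[0.16,0,0,0,0,0]]'|grep -E 'pos|wrist';python3 - <<'E'
from h import *
np.set_printoptions(precision=4,suppress=True)
a=vision.get_image("scene");b=vision.get_image("top")
a0=cv2.imread("pics/scene0.png")
C=np.zeros((330,800,3),np.uint8)
C[:,:400]=cv2.resize(a[160:292,185:345],(400,330),interpolation=2);C[:,400:]=cv2.resize(b[140:272,160:320],(400,330),interpolation=2)
cv2.imwrite("pics/f.png",C)
for n in(a0,a):
    g=cv2.cvtColor(n,6)[180:206,262:292];m=g<70
    print(np.argwhere(m).mean(0)[::-1]+[262,180],m.sum())
E
```

```text
tool_pos: [0.5273, 0.1331, 0.3035]
wrist_force: [1.0, 0.1, 0.9]
tool_pos: [0.3662, 0.1553, 0.3031]
wrist_force: [1.0, -0.4, 0.3]
[277.9014 198.4648] 71
[278.0476 198.5238] 63
```

View pics/f.png

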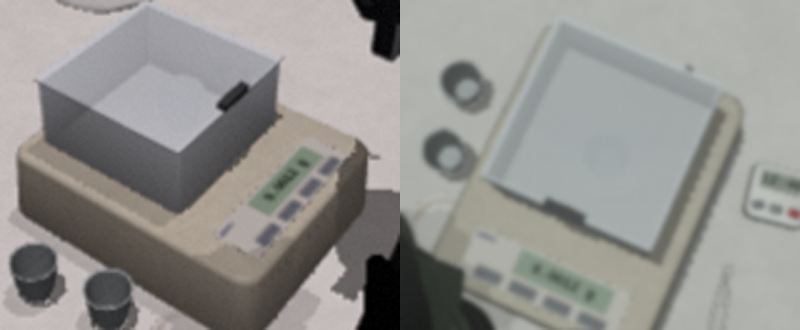

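The cover is shut: the tab's pixel position in the scene view is (278.0,198.5), against (277.9,198.5) at the start. The spares and forceps look undisturbed and the arm is clear.

```bash
python3 jog.py '[[0,0,0,0,0,0],[0,0,0,0,0,0],[0,0,0,0,0,0]]'|grep -E 'pos'; python3 -c "
from rig import robot, vision, job_done
print(job_done())"
```

```text
tool_pos: [0.3704, 0.1549, 0.3027]
the job is handed in; nothing more can be done
None
```

I handed the job in with every step done: the cover was pushed fully back, the fingertips held about 16 mm above the crucible's rim for over 3 s without touching it, the cover was drawn shut to its stop, and the arm moved clear; no verdict was returned.

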